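# Clear the brush, shut the chopstick box and pin it

## Robot

A 7-joint arm with a two-finger parallel gripper is mounted at the origin on the work surface. World frame = base frame: x ahead of the robot, y to its left, z up, the work surface at z = 0. Lengths are in m, angles in degrees, forces in N, time in s.
With the tool pointing down it reaches from about 0.4 to 0.85 m from the base axis. Payload 4.4 kg.
Tool frame: the origin (TCP) lies between the finger pads; the fingertips stand 11 mm ahead of it and the grasp point (between the pads) lies 8 mm behind it; z points along the fingers, y is the line along which they close (so a half turn about z gives the same grasp; the last joint's range is limited). The gripper opens to 94 mm and grips with 3 to 60 N. Pads are 16 mm wide; open, the fingers measure 119 mm over their backs; the gripper's body (75 mm by 177 mm) begins 78 mm behind the grasp point.
Start: joints at [73.006, 36.005, 2.206, 86.941, -1.547, 57.084, -1.146], TCP at [0.149, -0.633, 0.216] pointing down, gripper open.
Joint ranges: [-175.42, 175.42], [-21.48, 121.26], [-71.46, 75.88], [10.55, 141.38], [-63.04, 243.04], [13.31, 113.54], [-168.57, 168.57]. Speed limits (degrees/s): [147.25, 147.25, 180, 180, 180, 180, 180].

## Interface

Orientations are given as [roll, pitch, yaw] about the fixed x, y, z axes, in that order (R = Rz(yaw) Ry(pitch) Rx(roll)).
In Python, from plant import r, grab_frame, finish_job, nets gives the robot as it stands.
- The arm moves only by the shell command python3 -m inch 'ROWS' [OPENING] [FORCE]. ROWS is JSON, a list of rows, each an object with "translation": the shift along the world's x, y, z normalised to -1 to 1, where 1 is 0.08 m, a list of three; "rot": the turn, a rotation vector about the world's x, y, z normalised to -1 to 1, where 1 is 45 degrees, a list of three. In form: [{"translation": [dx, dy, dz], "rot": [rx, ry, rz]}, ...]. A call has 1 to 8 rows; each row is the pose to reach, as a shift and turn from the pose commanded when the call began; what a row does not reach only later rows make up. A row lasts 1/10 s, in which the tool goes at most 50 mm and 8.59 degrees, less where a joint would pass 70% of its speed; a pose out of reach is approached as far as the arm can. A call with a number of a shift or a turn outside -1 to 1 is refused whole. A call with a gripper value outside its range is refused whole. OPENING is the closure, from 0 (fully open) to 1 (shut), set as the call begins (- or left out, the last holds). The fingers move at their own pace and stop on an object; FORCE is the grip in N (left out, the last holds). Time passes only in rows, so rows that repeat a pose let the fingers close. It gives the time, the measured TCP pose, the force, the opening and the grip force at its end, in the units of the state.
- r.read_state(): the state, without advancing time (a new reading comes with each control period).
- grab_frame(name): name is "scene" or "top"; returns a dict with "frame" (400x640x3 uint8, red, green, blue), "intrinsics" (3x3 intrinsics, pixels), "k1" (the pictures are not rectified: a ray, as slopes to the right and down, at radius r is drawn at 1 + k1 r^2 times it, then the intrinsics apply), "extrinsics" (4x4, takes a point from camera to world coordinates). Camera axes: x right, y down, z forward; pixel columns grow to the right and rows downward; lengths in m; the calibration is good to about 2 mm. A picture is of the moment at which its call begins. There is no depth.
- finish_job(): hands the job in; it is judged then, once.
Trained networks look in the newest picture that a camera, given by its name, has taken for a name from the list of things; names that differ only in an ending like _2 or _b are one class to them, and where a whole thing is asked for, a point or a joint stands for the part that bears it (a point fixed in the world has none). Each returns a list of dicts, best first, with "score" (0 to 1); they miss things now and then, are a little off and sometimes report something else, mostly with a low value. They report only what shows in the picture. A call takes as long as a camera call.
- nets.recognise(camera, query): "point" ([column, row] as shares, 0 to 1, of the picture: columns of its width, rows of its height, amid what is visible of it).
The state is a dict: "clock": time; "joint_pos": joint angles; "joint_velocities": joint speeds; "tau": joint torques, N m; "tcp_pos": TCP position; "ee_rot": TCP orientation; "force": force on the tool from outside, world axes, zero at the start; "ft_torque": the same for the moment, N m; "finger_gap": finger opening in m; "grip_force": force on a finger pad.
Only numpy, scipy, OpenCV 4.12 (cv2) and the standard library are available. Lean on these libraries where they do the work, as an engineer would, in place of code of your own. Each camera call takes 0.05 s, during which the arm holds its last target. There are 200 camera calls.

## Task

The brush has been left across the open chopstick box: lay it flat, nubs up, on the middle of the oval chopping board. Then slide the box's lid fully shut and lock it with the headed pin that stands in the wooden rest block: put it down through the fork and the lid's lug and press its head down past the stiff spring catch until its collar sits on the fork. Leave the saucers, strainer and jar where they stand.

Things in the scene. Friction and masses are not known exactly. Their poses are not given: they have to be found in the camera images.
- bin: Wooden chopstick box, fixed, 120 (x) x 300 (y) x 70 mm high; origin: centre of its underside. The -y half is open between 8 mm rims at height 70; over the +y half's fixed top the lid slides back between guides 86 high. Its -y end carries a steel fork: two level plates 50 x 48 x 10 mm, undersides at 58.5 and 82.5, each with an upright 17 mm hole at x 0, y -170.
- fork_top (a point): Mouth of the fork's hole, on top of the upper plate (92.5 mm above the counter); axes as the box's. A square steel guard wall, 38 inside, 48 outside, 20 high, stands round it on the plate: there is no room for fingers in it. A sprung ball below the lower plate stops a dropped pin about 20 mm short of home; pressing it home takes 5 to 15 N.
- lid (a joint): Sliding lid: opening in m along the box's +y, 0 = shut on its stop, 0.15 = fully back; drags with 3 N. A 100 x 155 x 10 mm wooden board, top at height 80.5; shut, its front edge is flush with the box's -y end (y -150). A steel lug, 40 wide, 10 thick, juts 34 mm from that edge with an 18 mm hole 20 mm ahead of it; shut, it lies between the fork plates, holes in line.
- lid_grip (a point): Point in the middle of the lid's wooden grip bar, 8 mm below the bar's top. The bar is 60 mm (box x) x 20 mm (box y), stands 30 mm above the lid's top, 60 mm behind the lid's front edge.
- pin: Steel headed pin, 86 mm tall, 120 g, standing upright in its rest block. Origin at the centre of its foot, z up along the pin. Shank 14 mm diameter, 62 mm long, foot tapered to 6 mm over the lowest 9 mm; then a collar 28 mm across and 6 mm thick; then a round knob 22 mm across and 18 mm tall to grip. Home, its top stands 4 mm above the guard wall.
- pin_collar (a point): Centre of the underside of the pin's collar, 62 mm above the pin's foot; it meets point fork_top when the pin is home.
- block: Wooden rest block, fixed, 70 x 70 x 65 mm high, with an upright 18 mm hole in its centre in which the pin stands with its collar on the block's top. Origin at the centre of the underside.
- brush: Grey hard silicone brush, 185 mm long along its x, about 110 g, lying flat across the side rims of the box in the lid's way. Origin in its underside. Handle from x -115 to 10, 22 wide and 14 high; head from x 10 to 70, 44 wide and 18 high, with short nubs on top up to 29.
- brush_grip (a point): Point in the handle at the brush's balance point, x -27, 7 mm above its underside.
- board: Oval wooden chopping board, fixed, 290 mm (its x) x 170 mm (its y) x 18 mm thick. Origin at the centre of its underside.
- saucers: Bystander: stack of three white melamine saucers, 144 mm across, 42 high. Origin under its centre.
- strainer: Bystander: stainless strainer, bowl 156 mm across, 65 high, with a handle along its x reaching 200 mm from the centre. Origin under the bowl's centre.
- jar: Bystander: glass jar with clip-top lid, 100 mm across, 140 high. Origin under its centre.

How it is judged (in metres and radians):
On the way, in this order (a step that is already met when the one before it is completed fails the run):
1. the brush lies on the board, let go (horizontal distance between brush_grip and board below 0.07 m and z of brush in the frame of board below 0.024 m and angle between brush's own z axis and vertical below 0.15 rad and contact force between the fingers and brush below 0.1 N and linear speed of brush below 0.03 m/s), for 0.2 s.
2. the lid is fully shut (value of joint lid below 0.004 m), for 0.2 s.
At the end, for the whole second after the job is handed in: The brush lies flat (within 0.15 rad) on the board, nubs up, its balance point within 70 mm of the board's centre; the lid is shut to within 4 mm; the pin stands upright (within 0.15 rad) through fork and lug, its collar within 3 mm of the fork's top; all at rest and released (horizontal distance between brush_grip and board below 0.07 m and z of brush in the frame of board between 0.014 and 0.024 m and angle between each of brush, pin's own z axis and vertical below 0.15 rad and linear speed of each of brush, pin below 0.02 m/s and value of joint lid below 0.004 m and horizontal distance between pin_collar and fork_top below 0.005 m and z of pin_collar in the frame of fork_top between -0.004 and 0.003 m); the robot touches nothing.
It fails at once if a bystander (saucers, strainer, jar) is shifted by more than 30 mm or tipped (distance of any of saucers, strainer, jar from where it was at the start of the episode above 0.03 m or angle between any of saucers, strainer, jar's own z axis and vertical above 0.3 rad).
It also fails if it takes over 72 s, if anything falls off the work surface, if the arm or the gripper's body presses on something with over 40 N, if the wrist force passes 120 N, or if a joint passes its speed limit or range.

## Working session

There is one attempt and no reset: what is moved stays moved. The work goes in short steps, Python scripts to look and compute and a shell command to move; the robot and the scene stay as the last step left them, time stands still between calls to the robot, and variables do not carry over. Pictures are saved under pics/ and viewed, at most 10 in all, crops included, and the job is handed in when it is done.

```bash
ls; mkdir -p pics
cat > h.py <<'E'
import numpy as np, cv2
from plant import r, grab_frame, finish_job, nets
def ray(f,uv):
    K=np.array(f["intrinsics"]);E=np.array(f["extrinsics"])
    p=np.array([(uv[0]-K[0,2])/K[0,0],(uv[1]-K[1,2])/K[1,1]]);q=p.copy()
    for _ in range(30): q=p/(1+f["k1"]*(q@q))
    d=E[:3,:3]@np.array([q[0],q[1],1.]);return E[:3,3],d
def at(f,uv,z):
    o,d=ray(f,uv);return (o+d*(z-o[2])/d[2])[:3]
def proj(f,P):
    K=np.array(f["intrinsics"]);E=np.array(f["extrinsics"])
    c=E[:3,:3].T@(np.array(P)-E[:3,3]);q=c[:2]/c[2];q=q*(1+f["k1"]*(q@q))
    return np.array([q[0]*K[0,0]+K[0,2],q[1]*K[1,1]+K[1,2]])
def tri(f1,u1,f2,u2):
    o1,d1=ray(f1,u1);o2,d2=ray(f2,u2);d1=d1/np.linalg.norm(d1);d2=d2/np.linalg.norm(d2)
    A=np.stack([d1,-d2],1);t=np.linalg.lstsq(A,o2-o1,rcond=None)[0]
    a=o1+t[0]*d1;b=o2+t[1]*d2;return (a+b)/2,np.linalg.norm(a-b)
E
python3 - <<'E'
from h import *
F={c:grab_frame(c) for c in("scene","top")}
for c in F:
    cv2.imwrite(f"pics/{c}0.png",F[c]["frame"][:,:,::-1])
    print(c,np.array(F[c]["extrinsics"])[:3,3].round(3),F[c]["k1"])
for q in["bin","lid","lid_grip","pin","pin_collar","block","brush","brush_grip","board","saucers","strainer","jar","fork_top"]:
    D={}
    for c in F:
        try:
            l=nets.recognise(c,q)
            D[c]=[(round(x["score"],2),(np.array(x["point"])*[640,400]).round(1).tolist()) for x in l[:2]]
        except Exception as e: D[c]=str(e)[:60]
    print(q,D)
    try:
        p,e=tri(F["scene"],D["scene"][0][1],F["top"],D["top"][0][1]);print("   ",p.round(3),round(e,4))
    except Exception as e: pass
print(r.read_state())
E
```

```text
pics
scene [ 1.401 -0.154  0.862] 0.019314796038175364
top [4.110e-01 1.000e-03 1.355e+00] -0.027777273786044873
bin {'scene': [(0.75, [410.9, 195.9])], 'top': [(0.69, [251.2, 194.2])]}
    [0.54  0.245 0.033] 0.0009
lid {'scene': [(0.62, [424.3, 179.7])], 'top': [(0.85, [239.2, 195.4])]}
    [0.531 0.28  0.084] 0.0045
lid_grip {'scene': [(0.7, [426.6, 179.3])], 'top': [(0.66, [351.7, 215.2]), (0.56, [237.8, 199.2])]}
    [0.559 0.06  0.206] 0.384
pin {'scene': [(0.51, [409.9, 195.6]), (0.38, [286.0, 187.4])], 'top': [(0.44, [353.2, 212.1]), (0.2, [402.3, 177.5])]}
    [0.56  0.039 0.143] 0.3527
pin_collar {'scene': [(0.47, [285.6, 187.0])], 'top': []}
block {'scene': [(0.81, [288.3, 200.0])], 'top': [(0.64, [351.8, 209.8])]}
    [ 0.493 -0.125  0.036] 0.0027
brush {'scene': [(0.58, [382.3, 197.8])], 'top': [(0.7, [279.0, 184.1])]}
    [0.575 0.142 0.074] 0.0006
brush_grip {'scene': [(0.86, [383.5, 197.1])], 'top': [(0.95, [279.2, 184.0])]}
    [0.576 0.143 0.077] 0.0048
board {'scene': [], 'top': [(0.94, [399.7, 175.3])]}
saucers {'scene': [(0.62, [339.5, 263.9])], 'top': [(0.92, [3
[... 474 characters left out ...]
ock': 1.4, 'joint_pos': array([73.0055207 , 36.00441678,  2.20540626, 86.94086599, -1.54726279,
       57.08344761, -1.14746632]), 'joint_velocities': array([ 0.00192643,  0.00962528,  0.09259229,  0.02988434, -0.00117948,
        0.00998847,  0.05320446]), 'tau': array([ 1.10771587e-03, -5.49588311e+01,  1.14356183e+00, -1.86941063e+01,
       -5.23231993e-02,  1.57163269e-02, -8.62246679e-06]), 'tcp_pos': array([ 0.14873412, -0.63276866,  0.21647971]), 'ee_rot': array([ 1.79999101e+02, -2.62257622e-03,  1.32216668e+01]), 'force': array([-0.50386186, -0.14636266, -0.28839194]), 'ft_torque': array([ 0.01209102, -0.01430814, -0.00817445]), 'grip_force': 0.0, 'finger_gap': 0.09394629144598252}
```

Run:
```python
import cv2
a=cv2.imread("pics/top0.png")[110:290,190:470];cv2.imwrite("pics/top0c.png",cv2.resize(a,(784,504),interpolation=2))
a=cv2.imread("pics/scene0.png")[110:300,230:500];cv2.imwrite("pics/scene0c.png",cv2.resize(a,(783,551),interpolation=2))
```

```text
(no output)
```

View pics/top0c.png

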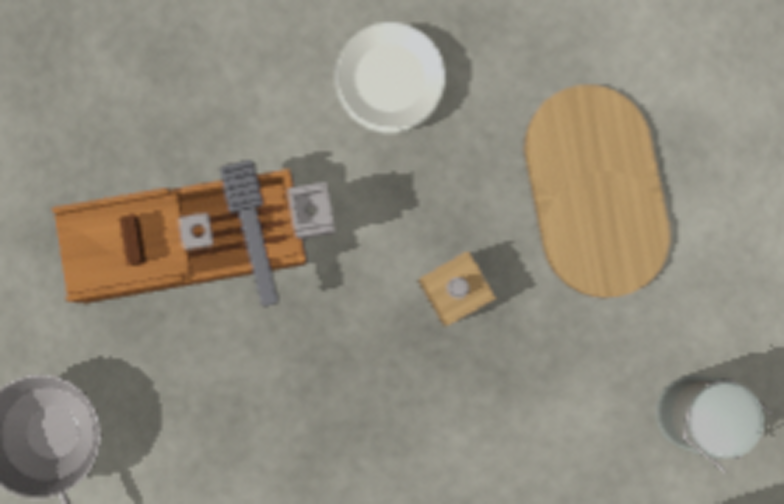

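View pics/scene0c.png

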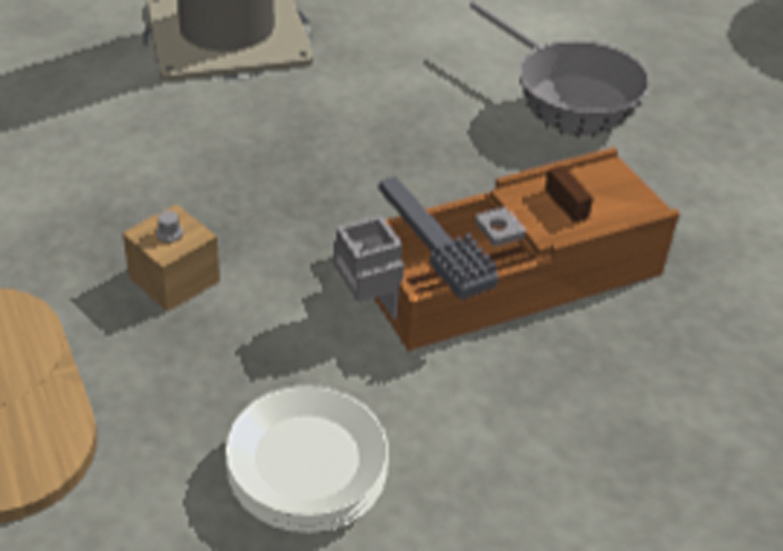

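Run:
```python
from h import *
f=grab_frame("top");g=grab_frame("scene")
T=lambda p:np.array(p)/2.8+[190,110]-0.3
S=lambda p:np.array(p)/2.9+[230,110]-0.3
def A(n,p,z): 
    x=at(f,T(p),z);print(n,x[:2].round(4));return x
def B(n,p,z):
    x=at(g,S(p),z);print(n,"scene",x[:2].round(4));return x
print(f["intrinsics"])
a=A("boxfront+x",(290,171),.07);b=A("boxfront-x",(305,264),.07);print(np.linalg.norm(a-b))
c=A("boxback+x",(56,208),.086);d=A("boxback-x",(70,300),.086);print(np.linalg.norm(c-d),np.linalg.norm((a+b-c-d)/2))
m=(c+d)/2-(a+b)/2;print("box yaw",np.degrees(np.arctan2(m[1],m[0]))-90)
q=[A("guard",p,.1125) for p in((291,188),(326,184),(333,231),(297,234))];print("guard c",np.mean(q,0),[np.linalg.norm(q[i]-q[i-1]).round(3) for i in range(4)])
q=[B("guard",p,.1125) for p in((335,229),(382,219),(402,252),(359,266))];print("guard c",np.mean(q,0),[np.linalg.norm(q[i]-q[i-1]).round(3) for i in range(4)])
q=[A("grip",p,.1105) for p in((121,219),(141,217),(145,262),(126,265))];print("grip c",np.mean(q,0))
q=[A("blk",p,.065) for p in((421,281),(470,253),(494,298),(447,323))];print("blk c",np.mean(q,0),[np.linalg.norm(q[i]-q[i-1]).round(3) for i in range(4)])
q=[B("blk",p,.065) for p in((124,238),(171,207),(217,239),(166,272))];print("blk c",np.mean(q,0))
print("lug hole",A("lug",(198,231),.0755),B("lug",(499,226),.0755))
A("pin",(458,285),.089);B("pin",(169,215),.089)
A("handle",(268,301),.084);A("head",(238,163),.09);A("boardE1",(588,84),.018);A("boardE2",(608,297),.018)
print(tri(g,S((169,215)),f,T((458,285))))
print("board",at(f,(399.7,175.3),.018), "saucers",at(f,(328.9,139.9),.035))
```

```text
[[362.14233185   0.         326.12121106]
 [  0.         362.14233185 200.59695666]
 [  0.           0.           1.        ]]
boxfront+x [0.6251 0.0924]
boxfront-x [0.5064 0.0696]
0.12085045999594293
boxback+x [0.5674 0.383 ]
boxback-x [0.4526 0.3597]
0.11718554557760706 0.2960499547262989
box yaw 10.866585667014093
guard [0.5968 0.0875]
guard [0.603  0.0445]
guard [0.5448 0.0342]
guard [0.5399 0.0783]
guard c [0.57114149 0.0611083  0.1125    ] [np.float64(0.058), np.float64(0.043), np.float64(0.059), np.float64(0.044)]
guard scene [0.559 0.035]
guard scene [0.5529 0.0835]
guard scene [0.6036 0.0909]
guard scene [0.6152 0.0464]
guard c [0.58267912 0.06397312 0.1125    ] [np.float64(0.057), np.float64(0.049), np.float64(0.051), np.float64(0.046)]
grip [0.5529 0.2952]
grip [0.556  0.2708]
grip [0.5007 0.2634]
grip [0.4964 0.2864]
grip c [0.52650182 0.27894465 0.1105    ]
blk [ 0.4889 -0.0785]
blk [ 0.5264 -0.1405]
blk [ 0.4696 -0.1722]
blk [ 0.4363 -0.1127]
blk c [ 0.48028198 -0.12595242  0.065     ] [np.float64(0.063), np.float64(0.072), np.float64(0.065), np.float64(0.068)]
blk scene [ 0.4793 -0.17  ]
blk scene [ 0.4385 -0.117 ]
blk scene [ 0.4986 -0.0755]
blk scene [ 0.5387 -0.1323]
blk c [ 0.48878157 -0.12369458  0.065     ]
lug [0.5442 0.2057]
lug scene [0.5439 0.2099]
lug hole [0.54424851 0.20570115 0.0755    ] [0.5438797  0.20990604 0.0755    ]
pin [ 0.4836 -0.1235]
pin scene [ 0.4799 -0.1215]
handle [0.4578 0.1136]
head [0.6301 0.1567]
boardE1 [ 0.7642 -0.3018]
boardE2 [ 0.4768 -0.3304]
(array([ 0.48352049, -0.12237255,  0.09221053]), np.float64(0.0015694306366854853))
board [ 0.62800753 -0.30259925  0.018     ] saucers [ 0.75054334 -0.0333606   0.035     ]
```

The pictures show the brush across the open half of the box (top px ~(280,185)) and the lid fully back with its lug hole at (260,192). The pin stands in its block at (353,212) and the oval board is at (400,175). Points from the two cameras agree to a few mm, with box yaw ≈10–11° and brush axis ≈14°. I'm moving to above the brush handle.

```bash
for i in 1 2 3 4; do python3 -m inch '[{"translation":[1,1,0.2],"rot":[0,0,0]},{"translation":[1,1,0.2],"rot":[0,0,0]},{"translation":[1,1,0.2],"rot":[0,0,0]}]' 0.47 20 | tail -3; done
for i in 1 2 3 4 5; do python3 -m inch '[{"translation":[0.18,1,0],"rot":[0,0,0]},{"translation":[0.18,1,0],"rot":[0,0,0]}]'; done
```

```text
force: [0.6, -0.0, 0.3]
finger_gap: 0.0732
grip_force: 0.0
force: [0.4, 1.0, -0.3]
finger_gap: 0.0511
grip_force: 0.0
force: [0.0, 0.7, -0.9]
finger_gap: 0.0498
grip_force: 0.0
force: [0.0, 0.2, 0.4]
finger_gap: 0.0498
grip_force: 0.0
clock: 2.9
tcp_pos: [0.4832, -0.2316, 0.2802]
ee_rot: [-180.0, 0.0, 13.2]
force: [0.1, 0.4, 0.4]
finger_gap: 0.0496
grip_force: 0.0
clock: 3.1
tcp_pos: [0.4975, -0.1511, 0.2804]
ee_rot: [-180.0, 0.0, 13.3]
force: [0.8, 0.0, 0.0]
finger_gap: 0.0502
grip_force: 0.0
clock: 3.3
tcp_pos: [0.5121, -0.0711, 0.2805]
ee_rot: [-180.0, -0.0, 13.3]
force: [-0.3, -0.2, 1.0]
finger_gap: 0.05
grip_force: 0.0
clock: 3.5
tcp_pos: [0.5268, 0.009, 0.2805]
ee_rot: [-180.0, -0.0, 13.3]
force: [0.7, -0.2, 0.1]
finger_gap: 0.0497
grip_force: 0.0
clock: 3.7
tcp_pos: [0.5413, 0.089, 0.2804]
ee_rot: [-180.0, -0.0, 13.3]
force: [-0.4, -0.2, 1.0]
finger_gap: 0.0495
grip_force: 0.0
```

```bash
python3 -m inch '[{"translation":[0,0.56,0],"rot":[0,0,0]},{"translation":[0,0.56,0],"rot":[0,0,0]},{"translation":[0,0.56,-1],"rot":[0,0,0]},{"translation":[0,0.56,-1],"rot":[0,0,0]}]' >/dev/null
python3 -m inch '[{"translation":[0,0,-0.5],"rot":[0,0,0]},{"translation":[0,0,-1],"rot":[0,0,0]},{"translation":[0,0,-1],"rot":[0,0,0]}]' 
python3 -m inch '[{"translation":[0,0,-0.3],"rot":[0,0,0]},{"translation":[0,0,-0.6],"rot":[0,0,0]},{"translation":[0,0,-0.6],"rot":[0,0,0]},{"translation":[0,0,-0.6],"rot":[0,0,0]}]' 
python3 -m inch '[{"translation":[0,0,0],"rot":[0,0,0]},{"translation":[0,0,0],"rot":[0,0,0]},{"translation":[0,0,0],"rot":[0,0,0]},{"translation":[0,0,0],"rot":[0,0,0]},{"translation":[0,0,0],"rot":[0,0,0]},{"translation":[0,0,0],"rot":[0,0,0]}]' 1 25
```

```text
clock: 4.4
tcp_pos: [0.5372, 0.1285, 0.1159]
ee_rot: [179.9, 0.6, 13.1]
force: [0.0, -0.2, 0.2]
finger_gap: 0.0497
grip_force: 0.0
clock: 4.8
tcp_pos: [0.5419, 0.1313, 0.074]
ee_rot: [180.0, -0.1, 13.2]
force: [-0.1, 0.1, 0.3]
finger_gap: 0.0498
grip_force: 0.0
clock: 5.4
tcp_pos: [0.5412, 0.1328, 0.0733]
ee_rot: [-180.0, -0.1, 13.3]
force: [-1.1, 0.9, 6.1]
finger_gap: 0.022
grip_force: 24.7
```

```bash
python3 -m inch '[{"translation":[0,0,0.3],"rot":[0,0,0]},{"translation":[0,0,0.7],"rot":[0,0,0]},{"translation":[0,0,1],"rot":[0,0,0]},{"translation":[0,0,1],"rot":[0,0,0]}]' 
for i in 1 2 3 4 5; do python3 -m inch '[{"translation":[0.2,-0.5,0.1],"rot":[0,0,0]},{"translation":[0.2,-1,0.1],"rot":[0,0,0]},{"translation":[0.2,-1,0.1],"rot":[0,0,0]}]' >/dev/null; done
python3 -m inch '[{"translation":[0,-0.6,0],"rot":[0,0,0]},{"translation":[0,-0.6,0],"rot":[0,0,0]},{"translation":[0,-0.6,-0.5],"rot":[0,0,0]},{"translation":[0,-0.6,-1],"rot":[0,0,0]},{"translation":[0,-0.6,-1],"rot":[0,0,0]}]'
python3 - <<'E'
from h import *
f=grab_frame("top");g=grab_frame("scene")
a=cv2.resize(f["frame"][120:260,310:460,::-1],None,fx=2.6,fy=2.6);b=cv2.resize(g["frame"][150:380,160:390,::-1],(364,364))
cv2.imwrite("pics/hold.png",np.hstack([a,b]))
E
```

```text
clock: 5.8
tcp_pos: [0.5428, 0.1323, 0.1553]
ee_rot: [180.0, -0.3, 13.2]
force: [0.2, -0.1, -1.9]
finger_gap: 0.0219
grip_force: 24.5
clock: 7.8
tcp_pos: [0.6154, -0.3125, 0.1053]
ee_rot: [-179.5, 0.7, 13.3]
force: [-1.1, 0.4, -1.3]
finger_gap: 0.0219
grip_force: 24.5
```

View pics/hold.png

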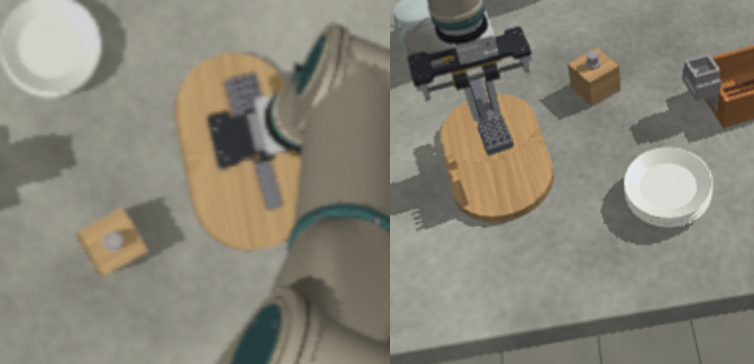

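The brush is held level over the board (left half, ~px (245,140)). I'm lowering it.

```bash
python3 -m inch '[{"translation":[0,0,-0.4],"rot":[0,0,0]},{"translation":[0,0,-0.8],"rot":[0,0,0]},{"translation":[0,0,-1],"rot":[0,0,0]},{"translation":[0,0,-1],"rot":[0,0,0]},{"translation":[0,0,-1],"rot":[0,0,0]}]' 
python3 -m inch '[{"translation":[0,0,-0.05],"rot":[0,0,0]},{"translation":[0,0,-0.09],"rot":[0,0,0]},{"translation":[0,0,-0.12],"rot":[0,0,0]},{"translation":[0,0,-0.14],"rot":[0,0,0]},{"translation":[0,0,-0.14],"rot":[0,0,0]}]'
```

```text
clock: 8.4
tcp_pos: [0.6221, -0.3164, 0.0343]
ee_rot: [179.9, -0.1, 13.2]
force: [0.6, -0.9, -0.8]
finger_gap: 0.0222
grip_force: 24.5
clock: 8.9
tcp_pos: [0.6226, -0.3168, 0.0291]
ee_rot: [179.8, -0.2, 13.2]
force: [-8.8, 4.1, 35.4]
finger_gap: 0.0219
grip_force: 42.7
```

```bash
python3 -m inch '[{"translation":[0,0,0.1],"rot":[0,0,0]},{"translation":[0,0,0.1],"rot":[0,0,0]},{"translation":[0,0,0.1],"rot":[0,0,0]}]' 
python3 -m inch '[{"translation":[0,0,0],"rot":[0,0,0]},{"translation":[0,0,0],"rot":[0,0,0]},{"translation":[0,0,0],"rot":[0,0,0]},{"translation":[0,0,0],"rot":[0,0,0]},{"translation":[0,0,0],"rot":[0,0,0]},{"translation":[0,0,0],"rot":[0,0,0]}]' 0.4
for i in 1 2; do python3 -m inch '[{"translation":[0,0,0.4],"rot":[0,0,0]},{"translation":[0,0,1],"rot":[0,0,0]},{"translation":[0,0,1],"rot":[0,0,0]}]'; done
for i in 1 2 3 4 5; do python3 -m inch '[{"translation":[-0.2,0.5,0.1],"rot":[0,0,0]},{"translation":[-0.2,1,0.1],"rot":[0,0,0]},{"translation":[-0.2,1,0.1],"rot":[0,0,0]}]' >/dev/null; done
python3 - <<'E'
from h import *
f=grab_frame("top");g=grab_frame("scene")
a=cv2.resize(f["frame"][120:260,340:480,::-1],(364,364));b=cv2.resize(g["frame"][150:380,160:390,::-1],(364,364))
cv2.imwrite("pics/placed.png",np.hstack([a,b])); print(nets.recognise("top","brush")[:1]); s=r.read_state();print(s["clock"],s["tcp_pos"])
E
```

```text
clock: 9.2
tcp_pos: [0.6209, -0.3161, 0.0295]
ee_rot: [180.0, -0.0, 13.2]
force: [0.1, 0.5, -1.4]
finger_gap: 0.0219
grip_force: 24.5
clock: 9.8
tcp_pos: [0.6208, -0.3164, 0.0294]
ee_rot: [180.0, -0.0, 13.2]
force: [0.9, -2.3, 3.4]
finger_gap: 0.056
grip_force: 1.9
clock: 10.1
tcp_pos: [0.6244, -0.3159, 0.1149]
ee_rot: [179.8, -0.4, 13.3]
force: [0.9, -0.5, -0.3]
finger_gap: 0.0565
grip_force: 0.0
clock: 10.4
tcp_pos: [0.6242, -0.316, 0.1951]
ee_rot: [179.7, -0.5, 13.3]
force: [0.4, -0.2, 0.1]
finger_gap: 0.0563
grip_force: 0.0
[{'point': [0.6297, 0.4263], 'score': 0.91}]
12.05 [0.54075363 0.08246052 0.22855593]
```

View pics/placed.png

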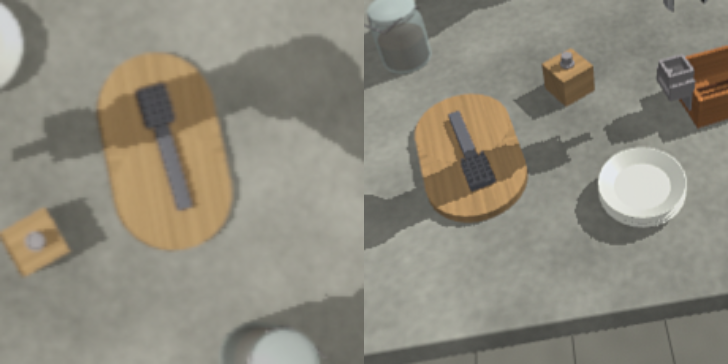

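The brush lies flat, nubs up, mid-board. Next is the lid bar.

```bash
for i in 1 2; do python3 -m inch '[{"translation":[-0.05,0.5,0],"rot":[0,0,-0.03]},{"translation":[-0.05,1,0],"rot":[0,0,-0.03]},{"translation":[-0.05,1,0],"rot":[0,0,-0.03]}]' >/dev/null; done
python3 -m inch '[{"translation":[-0.05,0.52,0],"rot":[0,0,0]},{"translation":[-0.05,0.52,-0.4],"rot":[0,0,0]},{"translation":[-0.05,0.52,-0.8],"rot":[0,0,0]},{"translation":[-0.05,0.52,-0.9],"rot":[0,0,0]},{"translation":[-0.05,0.52,-0.9],"rot":[0,0,0]}]'
python3 -m inch '[{"translation":[0,0,-0.4],"rot":[0,0,0]},{"translation":[0,0,-0.74],"rot":[0,0,0]},{"translation":[0,0,-0.74],"rot":[0,0,0]},{"translation":[0,0,-0.74],"rot":[0,0,0]}]'
python3 -m inch '[{"translation":[0,0,0],"rot":[0,0,0]},{"translation":[0,0,0],"rot":[0,0,0]},{"translation":[0,0,0],"rot":[0,0,0]},{"translation":[0,0,0],"rot":[0,0,0]},{"translation":[0,0,0],"rot":[0,0,0]}]' 1 10
```

```text
clock: 13.15
tcp_pos: [0.5289, 0.2829, 0.156]
ee_rot: [179.9, 0.2, 10.4]
force: [-0.4, 0.3, 0.1]
finger_gap: 0.0561
grip_force: 0.0
clock: 13.55
tcp_pos: [0.5299, 0.2853, 0.0995]
ee_rot: [-180.0, -0.1, 10.5]
force: [0.3, -0.2, 0.9]
finger_gap: 0.0564
grip_force: 0.0
clock: 14.05
tcp_pos: [0.5289, 0.2855, 0.0984]
ee_rot: [180.0, -0.0, 10.5]
force: [-0.3, -0.3, 2.3]
finger_gap: 0.0194
grip_force: 9.9
```

```bash
python3 -m inch '[{"translation":[0.04,-0.22,0],"rot":[0,0,0]},{"translation":[0.08,-0.44,0],"rot":[0,0,0]},{"translation":[0.12,-0.66,0],"rot":[0,0,0]},{"translation":[0.164,-0.885,0],"rot":[0,0,0]},{"translation":[0.164,-0.885,0],"rot":[0,0,0]}]'
python3 -m inch '[{"translation":[0.04,-0.22,0],"rot":[0,0,0]},{"translation":[0.08,-0.44,0],"rot":[0,0,0]},{"translation":[0.12,-0.66,0],"rot":[0,0,0]},{"translation":[0.145,-0.785,0],"rot":[0,0,0]},{"translation":[0.145,-0.785,0],"rot":[0,0,0]},{"translation":[0.145,-0.785,0],"rot":[0,0,0]}]'
```

```text
clock: 14.55
tcp_pos: [0.5437, 0.2125, 0.0984]
ee_rot: [179.9, -0.1, 10.4]
force: [3.7, -1.8, 0.4]
finger_gap: 0.0203
grip_force: 10.1
clock: 15.15
tcp_pos: [0.5559, 0.152, 0.0984]
ee_rot: [180.0, -0.3, 10.5]
force: [6.1, -1.2, -2.7]
finger_gap: 0.0202
grip_force: 10.0
```

```bash
python3 -m inch '[{"translation":[0.05,-0.1,0],"rot":[0,0,0]},{"translation":[0.07,-0.16,0],"rot":[0,0,0]},{"translation":[0.07,-0.19,0],"rot":[0,0,0]},{"translation":[0.07,-0.19,0],"rot":[0,0,0]}]'
python3 -m inch '[{"translation":[0,-0.04,0],"rot":[0,0,0]},{"translation":[0.01,-0.08,0],"rot":[0,0,0]},{"translation":[0.01,-0.08,0],"rot":[0,0,0]},{"translation":[0.01,-0.08,0],"rot":[0,0,0]}]'
```

```text
clock: 15.55
tcp_pos: [0.5578, 0.1428, 0.0984]
ee_rot: [-179.6, -0.0, 10.7]
force: [-1.0, 10.4, 1.9]
finger_gap: 0.0198
grip_force: 10.0
clock: 15.95
tcp_pos: [0.5581, 0.1418, 0.0983]
ee_rot: [-179.3, -0.1, 10.9]
force: [-2.2, 19.6, -1.1]
finger_gap: 0.0222
grip_force: 10.0
```

```bash
python3 -m inch '[{"translation":[0,0.05,0],"rot":[0,0,0]},{"translation":[0,0.05,0],"rot":[0,0,0]},{"translation":[0,0.05,0],"rot":[0,0,0]},{"translation":[0,0.05,0],"rot":[0,0,0]},{"translation":[0,0.05,0],"rot":[0,0,0]}]' 0.4
for i in 1 2; do python3 -m inch '[{"translation":[0,0,0.5],"rot":[0,0,0]},{"translation":[0,0,1],"rot":[0,0,0]},{"translation":[0,0,1],"rot":[0,0,0]}]'; done
for i in 1 2; do python3 -m inch '[{"translation":[-1,0.7,0],"rot":[0,0,0]},{"translation":[-1,0.7,0],"rot":[0,0,0]},{"translation":[-1,0.7,0],"rot":[0,0,0]}]'; done
python3 - <<'E'
from h import *
f=grab_frame("top");g=grab_frame("scene")
cv2.imwrite("pics/top2.png",f["frame"][:,:,::-1]);cv2.imwrite("pics/scene2.png",g["frame"][:,:,::-1])
a=cv2.resize(f["frame"][150:230,240:340,::-1],None,fx=7.5,fy=7.5,interpolation=2)
cv2.imwrite("pics/top2c.png",a)
b=cv2.resize(g["frame"][160:240,320:420,::-1],None,fx=7.5,fy=7.5,interpolation=2)
cv2.imwrite("pics/scene2c.png",b)
E
```

```text
clock: 16.45
tcp_pos: [0.5597, 0.1331, 0.0979]
ee_rot: [179.9, 0.0, 10.4]
force: [-0.6, -0.0, -0.3]
finger_gap: 0.0562
grip_force: 0.0
clock: 16.75
tcp_pos: [0.5634, 0.1348, 0.183]
ee_rot: [-180.0, -0.5, 10.5]
force: [0.4, 0.8, 0.3]
finger_gap: 0.0564
grip_force: 0.0
clock: 17.05
tcp_pos: [0.5629, 0.1348, 0.2627]
ee_rot: [-180.0, -0.5, 10.5]
force: [-0.2, 0.5, -0.5]
finger_gap: 0.0566
grip_force: 0.0
clock: 17.35
tcp_pos: [0.4739, 0.1942, 0.2572]
ee_rot: [-179.9, 0.3, 11.0]
force: [0.2, 0.4, 0.2]
finger_gap: 0.0565
grip_force: 0.0
clock: 17.65
tcp_pos: [0.3947, 0.2495, 0.2574]
ee_rot: [-179.9, 0.2, 11.0]
force: [-0.3, -0.6, 0.0]
finger_gap: 0.0563
grip_force: 0.0
```

View pics/top2c.png

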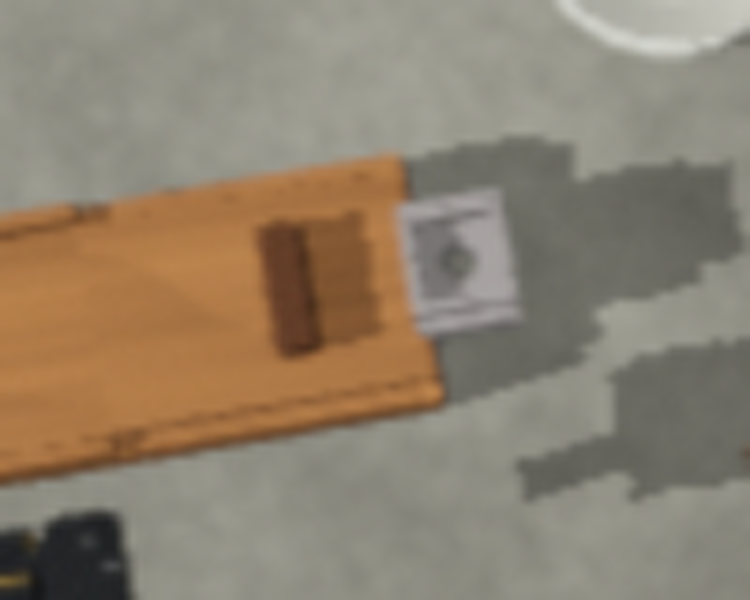

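View pics/scene2c.png

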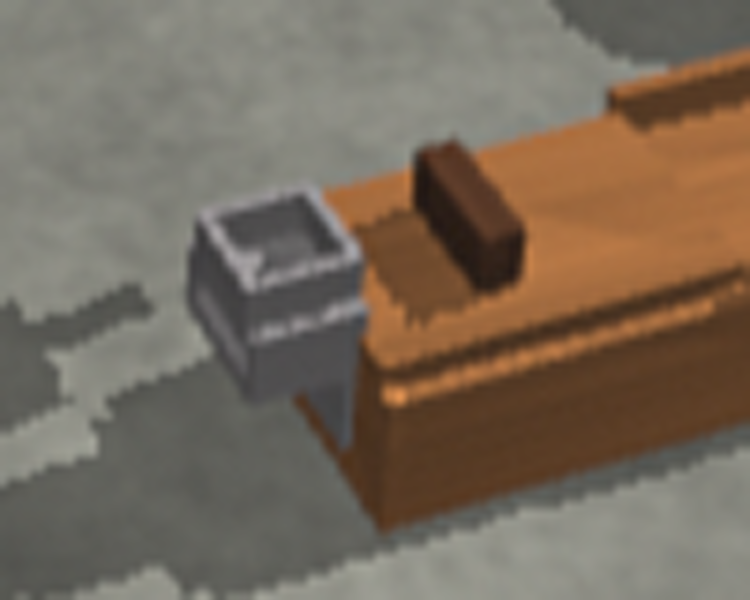

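The lid is shut: its edge is flush and the hole shows at about crop (457,258), with the guard corners clear in both views. I'll measure the hole and the pin.

Run:
```python
from h import *
f=grab_frame("top");g=grab_frame("scene")
T=lambda p:(np.array(p)+.5)/7.5-.5+[240,150]
S=lambda p:(np.array(p)+.5)/7.5-.5+[320,160]
print("hole top",at(f,T((457,258)),.0925))
q=np.array([at(f,T(p),.1125) for p in((398,205),(498,188),(520,318),(417,335))]);print("guard top",q.mean(0),[np.linalg.norm(q[i]-q[i-1]).round(4) for i in range(4)])
q=np.array([at(g,S(p),.1125) for p in((200,215),(315,188),(365,257),(250,288))]);print("guard scene",q.mean(0),[np.linalg.norm(q[i]-q[i-1]).round(4) for i in range(4)])
print("tri",tri(f,np.mean([T(p) for p in((398,205),(498,188),(520,318),(417,335))],0),g,np.mean([S(p) for p in((200,215),(315,188),(365,257),(250,288))],0)))
# predicted guard corners for model
y=np.radians(11.2);c=np.array([.5725,.0625,.1125]);R=np.array([[np.cos(y),-np.sin(y),0],[np.sin(y),np.cos(y),0],[0,0,1]])
for (a,b) in((24,24),(24,-24),(-24,-24),(-24,24)):
    P=c+R@np.array([a,b,0])/1000
    print("pred T",((proj(f,P)-[240,150]+.5)*7.5-.5).round(0),"S",((proj(g,P)-[320,160]+.5)*7.5-.5).round(0))
a=f["frame"][190:235,325:375];b=g["frame"][170:220,260:315]
cv2.imwrite("pics/pin.png",np.hstack([cv2.resize(a[:,:,::-1],(400,360),interpolation=2),cv2.resize(b[:,:,::-1],(396,360),interpolation=2)]))
```

```text
hole top [0.575255   0.06401451 0.0925    ]
guard top [0.57110866 0.06239023 0.1125    ] [np.float64(0.0609), np.float64(0.0467), np.float64(0.0612), np.float64(0.0479)]
guard scene [0.57545173 0.06603342 0.1125    ] [np.float64(0.0445), np.float64(0.0468), np.float64(0.0428), np.float64(0.0465)]
tri (array([0.57191568, 0.06472905, 0.10924062]), np.float64(0.004432816441216746))
pred T [398. 216.] S [357. 256.]
pred T [501. 199.] S [238. 289.]
pred T [518. 301.] S [188. 209.]
pred T [415. 318.] S [303. 179.]
```

View pics/pin.png

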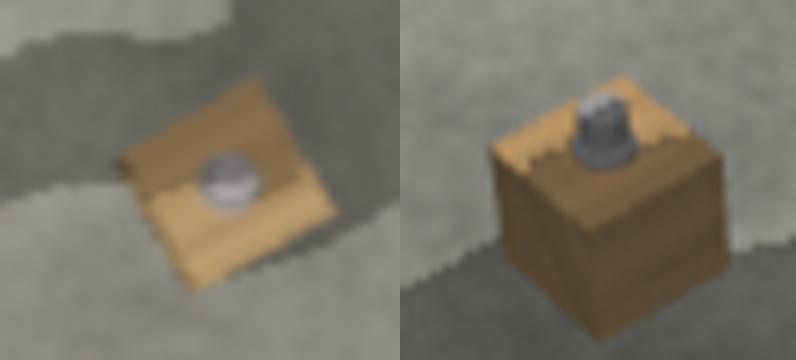

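Run:
```python
from h import *
f=grab_frame("top");g=grab_frame("scene")
T=lambda p:(np.array(p)+.5)/8-.5+[325,190]
S=lambda p:(np.array(p)-[400,0]+.5)/7.2-.5+[260,170]
for z in(.075,.085):print("pin top",at(f,T((230,183)),z))
print("pin scene knobtop",at(g,S((602,103)),.089),"collar",at(g,S((605,152)),.068))
for n,F,C in(("top",f,[T(p) for p in((120,160),(258,80),(338,213),(192,292))]),("scene",g,[S(p) for p in((492,148),(622,77),(722,157),(592,232))])):
    q=np.array([at(F,p,.065) for p in C]);e=q[1]-q[0];h=q[2]-q[1]
    print("blk",n,q.mean(0),[np.linalg.norm(q[i]-q[i-1]).round(4) for i in range(4)],np.degrees(np.arctan2(e[1],e[0])),np.degrees(np.arctan2(h[1],h[0])))
s=r.read_state();print(s["clock"],s["tcp_pos"],s["joint_pos"].round(0))
```

```text
pin top [ 0.48105333 -0.12505558  0.075     ]
pin top [ 0.48050478 -0.12407059  0.085     ]
pin scene knobtop [ 0.47984378 -0.12250653  0.089     ] collar [ 0.486471   -0.12355831  0.068     ]
blk top [ 0.48019256 -0.1247598   0.065     ] [np.float64(0.0669), np.float64(0.0717), np.float64(0.0693), np.float64(0.0744)] -58.4842694416713 -147.87133827906288
blk scene [ 0.48339031 -0.12261112  0.065     ] [np.float64(0.0695), np.float64(0.0687), np.float64(0.0694), np.float64(0.068)] 121.74248484717621 30.816875283284514
17.95 [0.40108058 0.24516151 0.25766902] [ -26.   19.  -12.  111.    5.   51. -120.]
```

```bash
for i in 1 2 3 4; do python3 -m inch '[{"translation":[0.25,-0.5,0],"rot":[0,0,0]},{"translation":[0.25,-1,0],"rot":[0,0,0]},{"translation":[0.25,-1,0],"rot":[0,0,0]}]' >/dev/null; done
python3 -m inch '[{"translation":[0,-0.61,0],"rot":[0,0,0]},{"translation":[0,-0.61,-0.4],"rot":[0,0,0]},{"translation":[0,-0.61,-1],"rot":[0,0,0]},{"translation":[0,-0.61,-1],"rot":[0,0,0]}]'
python3 -m inch '[{"translation":[0,0,-0.4],"rot":[0,0,0]},{"translation":[0,0,-0.7],"rot":[0,0,0]},{"translation":[0,0,-0.8],"rot":[0,0,0]},{"translation":[0,0,-0.8],"rot":[0,0,0]},{"translation":[0,0,-0.8],"rot":[0,0,0]}]'
```

```text
clock: 19.55
tcp_pos: [0.476, -0.1202, 0.1737]
ee_rot: [-179.7, 0.6, 10.6]
force: [-1.1, 0.3, -0.6]
finger_gap: 0.0565
grip_force: 0.0
clock: 20.05
tcp_pos: [0.4811, -0.1221, 0.1155]
ee_rot: [180.0, -0.1, 10.5]
force: [0.5, 0.4, 0.2]
finger_gap: 0.0564
grip_force: 0.0
```

```bash
python3 -m inch '[{"translation":[0,-0.02,-0.2],"rot":[0,0,0]},{"translation":[0,-0.02,-0.39],"rot":[0,0,0]},{"translation":[0,-0.02,-0.39],"rot":[0,0,0]},{"translation":[0,-0.02,-0.39],"rot":[0,0,0]}]'
python3 -m inch '[{"translation":[0,0,0],"rot":[0,0,0]},{"translation":[0,0,0],"rot":[0,0,0]},{"translation":[0,0,0],"rot":[0,0,0]},{"translation":[0,0,0],"rot":[0,0,0]},{"translation":[0,0,0],"rot":[0,0,0]},{"translation":[0,0,0],"rot":[0,0,0]}]' 1 20
```

```text
clock: 20.45
tcp_pos: [0.4806, -0.124, 0.084]
ee_rot: [180.0, -0.1, 10.5]
force: [-0.0, -0.0, -0.4]
finger_gap: 0.0565
grip_force: 0.0
clock: 21.05
tcp_pos: [0.4799, -0.124, 0.083]
ee_rot: [180.0, -0.0, 10.5]
force: [-0.7, 0.0, 2.6]
finger_gap: 0.0213
grip_force: 20.0
```

```bash
python3 -m inch '[{"translation":[0,0,0.2],"rot":[0,0,0]},{"translation":[0,0,0.6],"rot":[0,0,0]},{"translation":[0,0,1],"rot":[0,0,0]},{"translation":[0,0,1],"rot":[0,0,0]}]' >/dev/null
python3 -m inch '[{"translation":[0,0,0.3],"rot":[0,0,0]},{"translation":[0,0,0.6],"rot":[0,0,0]},{"translation":[0,0,0.6],"rot":[0,0,0]}]'
for i in 1 2; do python3 -m inch '[{"translation":[0.3,-0.0,0],"rot":[0,0,0]},{"translation":[0.58,0.6,0],"rot":[0,0,0]},{"translation":[0.58,1,0],"rot":[0,0,0]},{"translation":[0.58,1,0],"rot":[0,0,0]}]' >/dev/null; done
python3 -m inch '[{"translation":[0,0.2,0],"rot":[0,0,0]},{"translation":[0,0.35,0],"rot":[0,0,0]},{"translation":[0,0.35,0],"rot":[0,0,0]},{"translation":[0,0.35,0],"rot":[0,0,0]}]'
python3 - <<'E'
from h import *
g=grab_frame("scene");f=grab_frame("top")
b=cv2.resize(g["frame"][130:230,300:420,::-1],(720,600),interpolation=2)
cv2.imwrite("pics/over.png",b)
E
```

```text
clock: 21.75
tcp_pos: [0.4813, -0.1243, 0.2123]
ee_rot: [179.9, -0.2, 10.5]
force: [-0.0, -0.8, -1.2]
finger_gap: 0.0215
grip_force: 20.0
clock: 22.95
tcp_pos: [0.5725, 0.0635, 0.2107]
ee_rot: [180.0, 0.0, 10.5]
force: [0.3, 1.2, -1.8]
finger_gap: 0.0211
grip_force: 20.0
```

View pics/over.png

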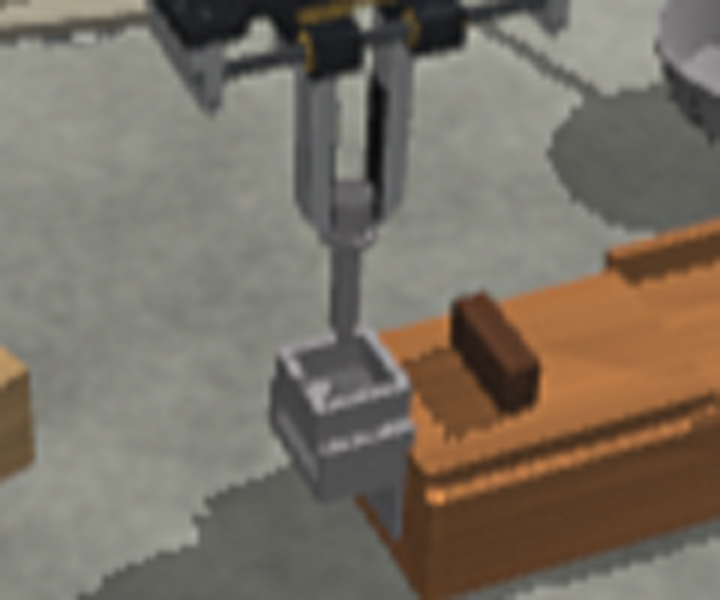

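Run:
```python
from h import *
g=grab_frame("scene")
S=lambda p:(np.array(p)+.5)/6-.5+[300,130]
print("foot",at(g,S((345,337)),.131),at(g,S((345,290)),.160),"collar",at(g,S((348,243)),.193))
q=np.array([at(g,S(p),.1125) for p in((280,358),(375,330),(408,385),(320,412))]);print("guard",q.mean(0),[np.linalg.norm(q[i]-q[i-1]).round(4) for i in range(4)])
print(((proj(g,[.574,.0642,.131])-[300,130]+.5)*6-.5),((proj(g,[.574,.0642,.193])-[300,130]+.5)*6-.5))
c=[((proj(g,[.574+a,.0642+b,.1125])-[300,130]+.5)*6-.5).round(0) for a,b in((.0189,.0282),(.0282,-.0189),(-.0189,-.0282),(-.0282,.0189))];print(c)
```

```text
foot [0.57382102 0.06527663 0.131     ] [0.57459175 0.06395964 0.16      ] collar [0.58174677 0.06237282 0.193     ]
guard [0.57665838 0.06572053 0.1125    ] [np.float64(0.0416), np.float64(0.0499), np.float64(0.0416), np.float64(0.0454)]
[342.8159372  337.52728604] [348.0723229  231.90595532]
[array([410., 387.]), array([315., 412.]), array([274., 349.]), array([367., 324.])]
```

```bash
python3 -m inch '[{"translation":[0.015,0.01,-0.2],"rot":[0,0,0]},{"translation":[0.015,0.01,-0.4],"rot":[0,0,0]},{"translation":[0.015,0.01,-0.5],"rot":[0,0,0]},{"translation":[0.015,0.01,-0.57],"rot":[0,0,0]},{"translation":[0.015,0.01,-0.57],"rot":[0,0,0]},{"translation":[0.015,0.01,-0.57],"rot":[0,0,0]}]'
```

```text
clock: 23.7
tcp_pos: [0.5742, 0.0648, 0.1657]
ee_rot: [180.0, -0.0, 10.5]
force: [0.8, -0.1, -1.4]
finger_gap: 0.0211
grip_force: 20.0
```

```bash
python3 -m inch '[{"translation":[0,0,-0.06],"rot":[0,0,0]},{"translation":[0,0,-0.12],"rot":[0,0,0]},{"translation":[0,0,-0.18],"rot":[0,0,0]},{"translation":[0,0,-0.18],"rot":[0,0,0]}]'
python3 -m inch '[{"translation":[0,0,-0.05],"rot":[0,0,0]},{"translation":[0,0,-0.1],"rot":[0,0,0]},{"translation":[0,0,-0.15],"rot":[0,0,0]},{"translation":[0,0,-0.15],"rot":[0,0,0]}]'
```

```text
clock: 24.1
tcp_pos: [0.5734, 0.0648, 0.1501]
ee_rot: [-180.0, 0.1, 10.5]
force: [0.6, 0.3, -1.8]
finger_gap: 0.0214
grip_force: 20.0
clock: 24.5
tcp_pos: [0.5735, 0.0648, 0.1382]
ee_rot: [-180.0, 0.1, 10.5]
force: [-0.1, -0.0, -1.9]
finger_gap: 0.0213
grip_force: 20.0
```

```bash
python3 -m inch '[{"translation":[0,0,-0.04],"rot":[0,0,0]},{"translation":[0,0,-0.07],"rot":[0,0,0]},{"translation":[0,0,-0.07],"rot":[0,0,0]}]'
python3 -m inch '[{"translation":[0,0,0],"rot":[0,0,0]},{"translation":[0,0,0],"rot":[0,0,0]},{"translation":[0,0,0],"rot":[0,0,0]},{"translation":[0,0,0],"rot":[0,0,0]}]' 0.55
python3 -m inch '[{"translation":[0,0,0.3],"rot":[0,0,0]},{"translation":[0,0,0.6],"rot":[0,0,0]},{"translation":[0,0,0.6],"rot":[0,0,0]}]'
python3 -m inch '[{"translation":[0,0,0],"rot":[0,0,0]},{"translation":[0,0,0],"rot":[0,0,0]},{"translation":[0,0,0],"rot":[0,0,0]},{"translation":[0,0,0],"rot":[0,0,0]},{"translation":[0,0,0],"rot":[0,0,0]},{"translation":[0,0,0],"rot":[0,0,0]}]' 1 20
python3 - <<'E'
from h import *
g=grab_frame("scene");f=grab_frame("top")
b=cv2.resize(g["frame"][130:230,300:420,::-1],(600,500),interpolation=2)
cv2.imwrite("pics/rel.png",b)
E
```

```text
clock: 24.8
tcp_pos: [0.5738, 0.0649, 0.133]
ee_rot: [-180.0, 0.0, 10.5]
force: [0.0, 0.3, -0.8]
finger_gap: 0.0212
grip_force: 20.0
clock: 25.2
tcp_pos: [0.5741, 0.0649, 0.1335]
ee_rot: [180.0, -0.0, 10.5]
force: [0.2, 0.5, 0.5]
finger_gap: 0.042
grip_force: 0.0
clock: 25.5
tcp_pos: [0.5762, 0.0652, 0.1843]
ee_rot: [180.0, -0.4, 10.5]
force: [-0.4, 0.2, 1.0]
finger_gap: 0.0419
grip_force: 0.0
clock: 26.1
tcp_pos: [0.5737, 0.0648, 0.181]
ee_rot: [-180.0, 0.0, 10.5]
force: [-0.5, 0.3, -0.7]
finger_gap: 0.0005
grip_force: 0.0
```

View pics/rel.png

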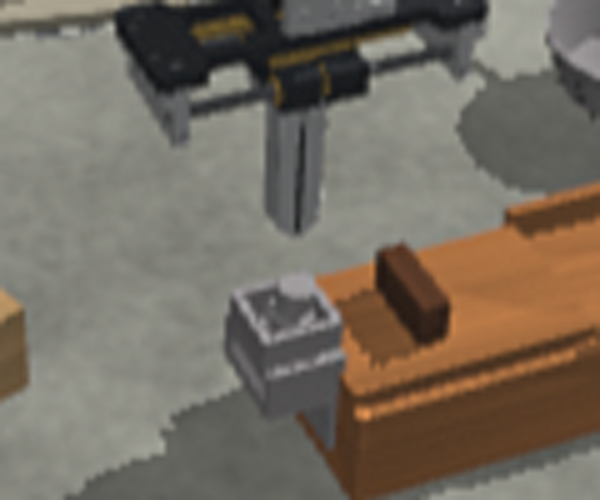

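```bash
python3 -m inch '[{"translation":[0,0,-0.2],"rot":[0,0,0]},{"translation":[0,0,-0.4],"rot":[0,0,0]},{"translation":[0,0,-0.45],"rot":[0,0,0]},{"translation":[0,0,-0.5],"rot":[0,0,0]},{"translation":[0,0,-0.5],"rot":[0,0,0]}]'
python3 -m inch '[{"translation":[0,0,-0.03],"rot":[0,0,0]},{"translation":[0,0,-0.06],"rot":[0,0,0]},{"translation":[0,0,-0.09],"rot":[0,0,0]},{"translation":[0,0,-0.12],"rot":[0,0,0]},{"translation":[0,0,-0.12],"rot":[0,0,0]}]'
```

```text
clock: 26.7
tcp_pos: [0.5739, 0.0649, 0.1412]
ee_rot: [-180.0, 0.0, 10.5]
force: [0.7, 0.4, 0.5]
finger_gap: 0.0004
grip_force: 0.0
clock: 27.2
tcp_pos: [0.5753, 0.065, 0.1329]
ee_rot: [180.0, -0.2, 10.5]
force: [0.0, -0.3, 3.4]
finger_gap: 0.0005
grip_force: 1.9
```

```bash
python3 -m inch '[{"translation":[0,0,-0.03],"rot":[0,0,0]},{"translation":[0,0,-0.05],"rot":[0,0,0]},{"translation":[0,0,-0.05],"rot":[0,0,0]}]'
python3 -m inch '[{"translation":[0,0,-0.03],"rot":[0,0,0]},{"translation":[0,0,-0.05],"rot":[0,0,0]},{"translation":[0,0,-0.05],"rot":[0,0,0]}]'
python3 -m inch '[{"translation":[0,0,0],"rot":[0,0,0]}]'
```

```text
clock: 27.5
tcp_pos: [0.5757, 0.0646, 0.1294]
ee_rot: [180.0, -0.2, 10.5]
force: [0.2, -0.0, 8.8]
finger_gap: 0.0005
grip_force: 4.1
clock: 27.8
tcp_pos: [0.5764, 0.0633, 0.1282]
ee_rot: [179.9, -0.3, 10.5]
force: [-4.2, -3.0, 29.0]
finger_gap: 0.0005
grip_force: 14.2
clock: 27.9
tcp_pos: [0.5764, 0.0633, 0.1282]
ee_rot: [179.9, -0.3, 10.5]
force: [-4.0, -3.5, 27.7]
finger_gap: 0.0006
grip_force: 14.0
```

```bash
for i in 1 2; do python3 -m inch '[{"translation":[0,0,0.4],"rot":[0,0,0]},{"translation":[0,0,1],"rot":[0,0,0]},{"translation":[0,0,1],"rot":[0,0,0]}]'; done
python3 -m inch '[{"translation":[-1,0.3,0],"rot":[0,0,0]},{"translation":[-1,0.3,0],"rot":[0,0,0]},{"translation":[-1,0.3,0],"rot":[0,0,0]},{"translation":[-1,0.3,0],"rot":[0,0,0]}]'
python3 - <<'E'
from h import *
g=grab_frame("scene");f=grab_frame("top")
a=cv2.resize(f["frame"][150:230,250:350,::-1],(400,320),interpolation=2)
b=cv2.resize(g["frame"][150:230,310:410,::-1],(400,320),interpolation=2)
c=cv2.resize(f["frame"][100:300,:,::-1],(800,250))
cv2.imwrite("pics/end.png",np.vstack([np.hstack([a,b]),c]))
E
```

```text
clock: 28.2
tcp_pos: [0.578, 0.0655, 0.2097]
ee_rot: [180.0, -0.7, 10.5]
force: [0.6, 0.0, 0.5]
finger_gap: 0.0004
grip_force: 0.0
clock: 28.5
tcp_pos: [0.5775, 0.0655, 0.2894]
ee_rot: [180.0, -0.7, 10.5]
force: [0.9, -0.6, 0.5]
finger_gap: 0.0004
grip_force: 0.0
clock: 28.9
tcp_pos: [0.4938, 0.0889, 0.2836]
ee_rot: [180.0, -0.0, 10.6]
force: [-0.2, 0.3, -0.2]
finger_gap: 0.0004
grip_force: 0.0
```

View pics/end.png

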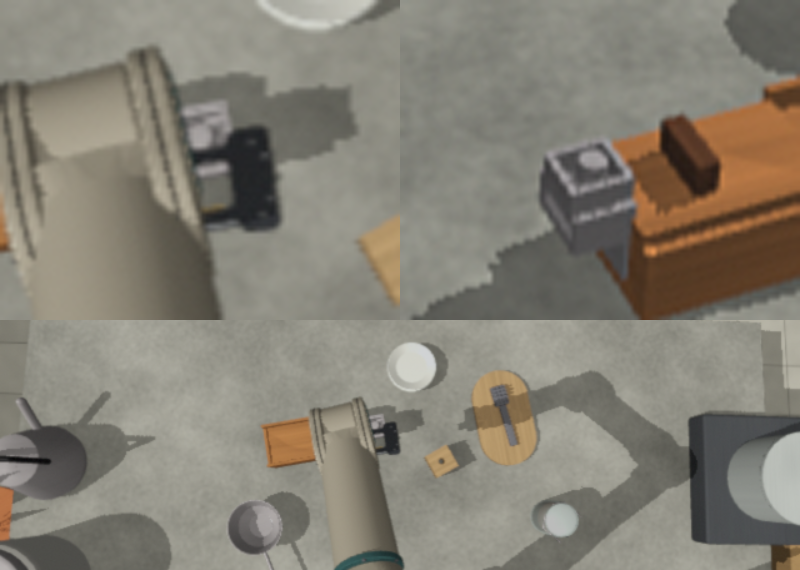

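Run:
```python
from h import *
g=grab_frame("scene")
S=lambda P:((proj(g,P)-[310,150]+.5)*4-.5+[400,0]).round(1)
for z in(.1165,.122,.1365):print(z,S([.5755,.065,z]))
c=[S([.5755+a,.065+b,.1125]) for a,b in((.0189,.0282),(.0282,-.0189),(-.0189,-.0282),(-.0282,.0189))];print(c)
b=cv2.resize(g["frame"][175:210,335:380,::-1],(720,560),interpolation=2)
cv2.imwrite("pics/pinend.png",b)
```

```text
0.1165 [589.2 161.8]
0.122 [589.5 155.9]
0.1365 [590.3 140.1]
[array([634.7, 178.8]), array([571.4, 196.1]), array([544.1, 153.6]), array([605.9, 137.3])]
```

View pics/pinend.png

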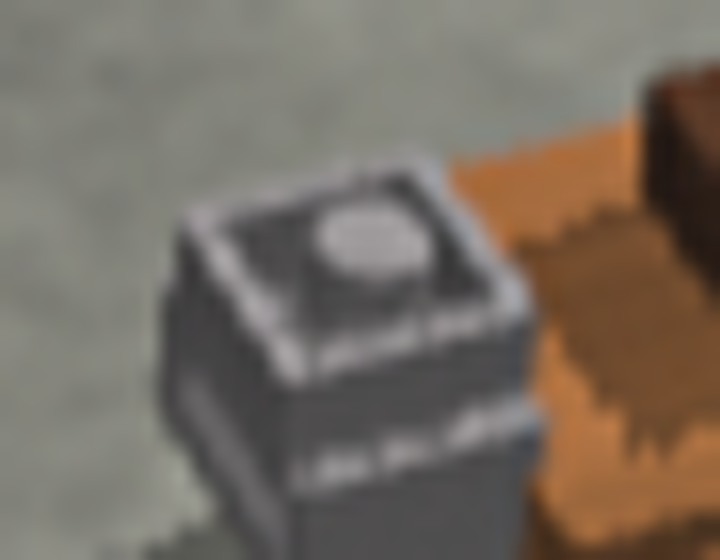

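The knob top sits about where a home pin should be, roughly 1 mm proud by pixel. The 28 N press met a hard stop there. Handing in.

```bash
python3 -c "
from plant import finish_job
print(finish_job())"
```

```text
the job is handed in; nothing more can be done
None
```

The job is handed in with no verdict returned: in the last pictures the brush lies nubs up mid-board, the lid is shut, the pin looks home (it met a hard stop at 28 N) and the saucers, strainer and jar look unmoved; I viewed 11 pictures, one over the limit of 10.

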